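# Release and close the locked-out key-blank tray

## Task

One of the two key-blank trays on the bench stands pulled right out and its slide has locked there. Press down the release lever of that tray so that the slide lets go, then push the tray all the way home into its housing. Leave the lever of the other, closed tray alone.

Things in the scene. Friction and masses are not known exactly. Their poses are not given: they have to be found in the camera images.
- lever_pad (a point): Top centre of the pulled-out tray's release lever: ribbed steel plate 46 mm along the travel x 49 mm, out from the housing's top edge (right-hand for one facing the tray front), 81 mm above bench. Pivot: along the travel, 35 mm towards the housing from here. Stiff, 4 N here, no spring, stays as left. Tray free once this point is 9 mm down; stop at 15 mm. Axes at start: x as tray closes, z up.
- tray_front (a point): Outer face of the pulled-out tray's front panel, mid-width, 45 mm above bench; moves with the tray. Axes: +x level, the way the tray closes; y along the panel; z up. Panel 160 mm wide, 6 thick, 8 to 68 mm above bench, no handle. Behind it the steel tray of key blanks, 130 wide, 62 high. Housing top 76 mm; the pressed lever's raised inner end is about 95 mm above bench, above the tray's path.
- tray (a joint): Travel of the pulled-out tray in m: 0 fully home (panel against the housing), 0.110 fully out, where it starts locked. The tray weighs about 0.7 kg, runs with about 2.5 N of friction and stays where it is left.
- closed_tray_lever_pad (a point): The same point on the identical lever of the other, identical unit, whose tray is closed. Not to be pressed.

How it is judged:
By the outcome, as a careful person would: the job done as asked, in the order asked, and still so for the second after the job is handed in, with the robot touching nothing.
It also fails if it takes over 42 s, if anything falls off the work surface, if the arm or the gripper's body presses on something with over 40 N, if the wrist force passes 120 N, or if a joint passes its speed limit or range.

## Robot

A 6-joint arm with a two-finger parallel gripper is mounted at the origin on the work surface. World frame = base frame: x ahead of the robot, y to its left, z up, the work surface at z = 0. Lengths are in m, angles in degrees, forces in N, time in s.
With the tool pointing down it reaches from about 0.4 to 0.825 m from the base axis. Payload 7 kg.
Tool frame: the origin (TCP) lies midway between the tips of the shut fingers; the grasp point (between the pads) lies hold_point_z behind it (hold_point_z is the distance from the TCP to the grasp point, in m); z points along the fingers, y is the line along which they close (so a half turn about z gives the same grasp; the last joint's range is limited). The gripper opens to 88 mm and grips with 3 to 60 N. Pads are 19 mm wide; open, the fingers measure 130 mm over their backs; the gripper's body (78 mm by 193 mm) begins 47 mm behind the grasp point.
Start: joints at [91.965, 20.546, 0.682, 0, -70.136, -16.507], TCP at [0.169, 0.653, 0.227] pointing down, gripper open.
Joint ranges: [-176.03, 176.03], [-82.01, 121.73], [-58.28, 71.71], [-173.87, 95.51], [-174.79, -0.11], [-173.66, 173.66]. Speed limits (degrees/s): [136.94, 136.94, 172.46, 180, 180, 180].

## Interface

Orientations are given as [roll, pitch, yaw] about the fixed x, y, z axes, in that order (R = Rz(yaw) Ry(pitch) Rx(roll)).
In Python, from plant import * gives the robot as it stands.
- The arm moves only by the tool step_arm, never from a script. Its argument "steps" is a list that holds one entry, the list of rows, each a list of 6 numbers: the shift along the tool's x, y, z scaled (see below), then the turn, a rotation vector about the tool's x, y, z scaled (see below). In form: [[[tx, ty, tz, wx, wy, wz], ...]]. A call has 1 to 20 rows; each row is the pose to reach, as a shift and turn from the pose commanded when the call began, along the tool's axes at that moment; what a row does not reach only later rows make up. The controller multiplies each number of a shift by 100 mm and each number of a turn by 0.5 rad. A row lasts 1/10 s, in which the tool goes at most 50 mm and 8.59 degrees, less where a joint would pass 70% of its speed; a pose out of reach is approached as far as the arm can. A call with a number of a shift or a turn outside -1 to 1 is refused whole. A call with a gripper value outside its range is refused whole. "jaw" is the closure in counts, from 0 (fully open) to 255 (shut), set as the call begins (left out, the last holds). The fingers move at their own pace and stop on an object; the grip force is fixed at half the most. Time passes only in rows, so rows that repeat a pose let the fingers close. It gives the time, the measured TCP pose, the force, the opening and the grip force at its end, in the units of the state.
- get_obs(): the state, without advancing time (a new reading comes with each control period).
- snapshot(name): name is "scene" or "top" or "wrist"; returns (picture, depth): 384x512x3 uint8, red, green, blue; 384x512 float32, m along the optical axis (not along the pixel's ray), 0 where there is no reading.
- calibration(name): a dict with "mtx" (3x3 intrinsics, pixels), "dist" ([k1, k2, p1, p2, k3] as OpenCV has them; the pictures are not rectified), "rvec" (rotation vector, rad) and "tvec" (3), from world to camera coordinates, as OpenCV has them. Camera axes: x right, y down, z forward; pixel columns grow to the right and rows downward; lengths in m; the calibration is good to about 2 mm. A picture is of the moment at which its call begins: read the wrist's pose just before it. calibration takes no time and is no camera call; for the wrist camera it gives the pose at the moment of the call.
- close_job(): hands the job in; it is judged then, once.
The state is a dict: "clock": time; "joint_pos": joint angles; "qvel": joint speeds; "tau": joint torques, N m; "tool_pos": TCP position; "orientation": TCP orientation; "force": force on the tool from outside, world axes, zero at the start; "moment": the same for the moment, N m; "opening": finger opening in m; "gripper_force": force on a finger pad.
Only numpy, scipy, OpenCV 4.12 (cv2) and the standard library are available. Lean on these libraries where they do the work, as an engineer would, in place of code of your own. Each camera call takes 0.05 s, during which the arm holds its last target. There are 200 camera calls.

## Working session

There is one attempt and no reset: what is moved stays moved. The work goes in short steps, Python scripts to look and compute and a tool call to move; the robot and the scene stay as the last step left them, time stands still between calls to the robot, and variables do not carry over. Pictures are saved under pics/ and viewed, at most 10 in all, crops included, and the job is handed in when it is done.

Besides the shell and the picture viewer there is one more tool, called after ">>>" as a command line: name --argument value ..., lists and objects as JSON in quotes. step_arm: Moves the arm, as the interface text tells. Its arguments: {"type":"object","properties":{"steps":{"type":"array","items":{"type":"array","items":{"type":"array","items":{"type":"number","minimum":-1,"maximum":1}}}},"jaw":{"type":"number"}},"required":["steps"]}

```bash
mkdir -p pics && cat > h.py <<'E'
from plant import *
import numpy as np, cv2
def snap(n,f):
    c=calibration(n); p,d=snapshot(n); cv2.imwrite(f'pics/{f}.png',p[:,:,::-1]); np.savez(f'pics/{f}.npz',p=p,d=d,**{k:np.array(v) for k,v in c.items()})
def cloud(f):
    z=np.load(f'pics/{f}.npz'); h,w=z['d'].shape
    uv=np.stack(np.meshgrid(np.arange(w),np.arange(h)),-1).reshape(-1,1,2).astype(float)
    n=cv2.undistortPoints(uv,z['mtx'],z['dist']).reshape(h,w,2)
    P=np.dstack([n,np.ones((h,w))])*z['d'][...,None]
    R=cv2.Rodrigues(z['rvec'])[0]
    return (P-z['tvec'].ravel())@R, z['d']>0
E
python3 - <<'E'
from h import *
snap('top','t1'); snap('scene','s1'); print(get_obs())
a=cv2.imread('pics/t1.png'); b=cv2.imread('pics/s1.png')
E
```

```text
{'clock': 0.1, 'joint_pos': array([ 9.19671943e+01,  2.05876571e+01,  6.38802434e-01, -1.70582245e-02,
       -7.01345039e+01, -1.65052914e+01]), 'qvel': array([ 0.00791055, -0.13913647,  0.06673451,  0.04140395,  0.10612742,
        0.0400978 ]), 'tau': array([-1.25975836e-03, -5.84165025e+01,  2.93744355e+01,  7.01520368e+00,
        1.01083657e-02, -6.08999835e-05]), 'tool_pos': array([0.16937965, 0.65295917, 0.22571314]), 'orientation': array([ 1.79915520e+02, -8.30875629e-03, -1.45438992e+01]), 'force': array([-0.55923525, -0.31597566, -0.09224945]), 'moment': array([ 0.02343497, -0.0082435 , -0.02223529]), 'gripper_force': 0.0, 'opening': 0.08751367620930979}
```

View pics/t1.png

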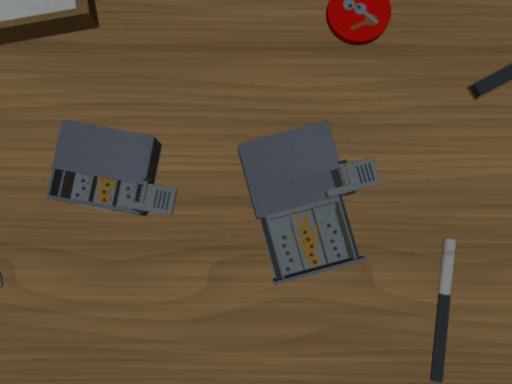

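View pics/s1.png

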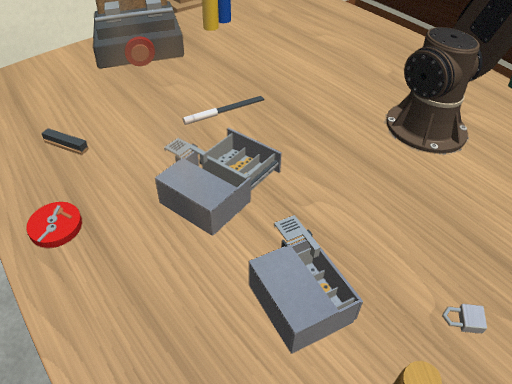

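```bash
python3 - <<'E'
from h import *
P,ok=cloud('t1')
a=cv2.imread('pics/t1.png')[110:290,40:390]
cv2.imwrite('pics/t1c.png',cv2.resize(a,None,fx=2.25,fy=2.25,interpolation=cv2.INTER_CUBIC))
for u,v in [(290,150),(290,190),(365,173),(350,178),(337,188),(275,281),(360,262),(318,270),(310,230),(328,123),(240,145),(257,215),(340,180),(100,145),(65,185),(130,195),(165,198),(150,190),(62,123),(158,138),(48,198),(60,172),(146,213)]:
    print(u,v,P[v,u].round(3))
E
```

```text
290 150 [ 0.694 -0.118  0.078]
290 190 [ 0.633 -0.125  0.006]
365 173 [ 0.656 -0.243  0.082]
350 178 [ 0.647 -0.218  0.081]
337 188 [ 0.63  -0.196  0.082]
275 281 [ 0.474 -0.094  0.066]
360 262 [ 0.504 -0.253 -0.001]
318 270 [ 0.493 -0.166  0.068]
310 230 [ 0.56  -0.16   0.012]
328 123 [ 0.742 -0.183  0.076]
240 145 [ 0.702 -0.033  0.08 ]
257 215 [ 0.584 -0.063  0.071]
340 180 [ 0.646 -0.206  0.061]
100 145 [0.7   0.205 0.075]
65 185 [0.635 0.272 0.045]
130 195 [0.62  0.165 0.019]
165 198 [0.61  0.091 0.082]
150 190 [0.623 0.117 0.081]
62 123 [0.737 0.27  0.076]
158 138 [ 0.729  0.121 -0.   ]
48 198 [0.615 0.318 0.002]
60 172 [0.657 0.281 0.048]
146 213 [0.586 0.126 0.065]
```

View pics/t1c.png

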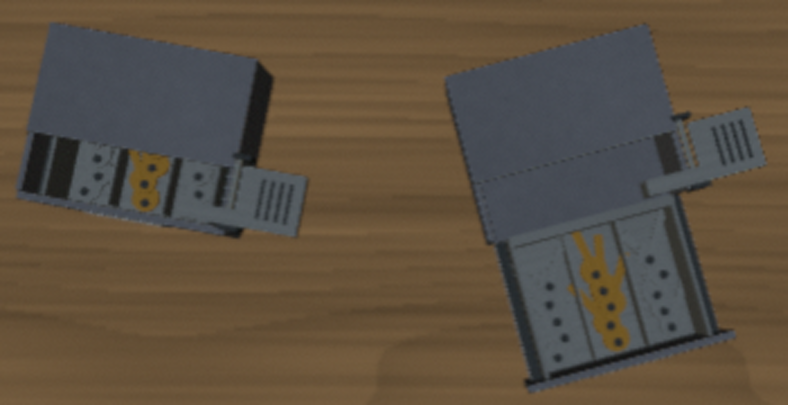

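```bash
python3 - <<'E'
from h import *
print([k for k in dir() if 'hold' in k.lower()])
P,ok=cloud('t1')
Z=P[...,2]; vv,uu=np.mgrid[:384,:512]
def poly(pts,lo,hi,n):
    m=np.zeros((384,512),np.uint8); cv2.fillPoly(m,[np.array([(40+x/2.25,110+y/2.25) for x,y in pts]).astype(int)],1)
    s=(m>0)&(Z>lo)&(Z<hi)&ok; Q=P[s]
    r=cv2.minAreaRect(Q[:,:2].astype(np.float32)*1000); print(n,len(Q),Q.mean(0).round(4),r,'\n',cv2.boxPoints(r).round(0).tolist())
poly([(690,80),(800,80),(800,210),(690,210)],.072,.095,'padR')
poly([(430,10),(672,10),(672,130),(440,190)],.07,.09,'roof')
poly([(500,360),(720,310),(760,330),(760,360),(530,405),(510,400)],.058,.075,'panel')
poly([(245,150),(320,150),(320,250),(235,250)],.074,.095,'padL')
E
```

```text
['hold_point_z']
padR 886 [ 0.6524 -0.2369  0.0816] ((651.64111328125, -238.1649932861328), (59.1508903503418, 58.34489059448242), 4.698996543884277) 
 [[620.0, -212.0], [625.0, -270.0], [684.0, -265.0], [679.0, -207.0]]
roof 4547 [ 0.6858 -0.1163  0.0765] ((686.4685668945312, -116.83262634277344), (84.54031372070312, 160.58555603027344), 15.180484771728516) 
 [[625.0, -50.0], [667.0, -205.0], [748.0, -183.0], [706.0, -28.0]]
panel 449 [ 0.494  -0.1693  0.0669] ((501.3437194824219, -167.83914184570312), (26.91487693786621, 158.86534118652344), 14.38655948638916) 
 [[469.0, -94.0], [508.0, -248.0], [534.0, -241.0], [495.0, -88.0]]
padL 817 [0.6093 0.0997 0.0812] ((612.686279296875, 100.15283966064453), (51.13728713989258, 54.64122772216797), 82.23439025878906) 
 [[582.0, 79.0], [636.0, 71.0], [643.0, 122.0], [589.0, 129.0]]
```

>>> step_arm --steps '[[[0.44,0.47,0,0,0,0],[0.87,0.94,0,0,0,0],[0.87,0.94,0,0,0,0]]]' --jaw 255

```text
clock: 0.4
tool_pos: [0.2309, 0.5375, 0.2261]
orientation: [179.9, 0.0, -14.6]
force: [0.5, -0.5, 0.2]
opening: 0.0691
gripper_force: 0.0
```

>>> step_arm --steps '[[[0.44,0.47,0,0,0,0],[0.87,0.94,0,0,0,0],[0.87,0.94,0,0,0,0]]]'

```text
clock: 0.7
tool_pos: [0.2914, 0.4245, 0.2264]
orientation: [180.0, 0.0, -14.6]
force: [-0.3, 0.6, -0.1]
opening: 0.0449
gripper_force: 0.0
```

>>> step_arm --steps '[[[0.44,0.47,0,0,0,0],[0.87,0.94,0,0,0,0],[0.87,0.94,0,0,0,0]]]'

```text
clock: 1.0
tool_pos: [0.3518, 0.3118, 0.2265]
orientation: [180.0, 0.0, -14.6]
force: [0.1, 0.6, 0.5]
opening: 0.0216
gripper_force: 0.0
```

>>> step_arm --steps '[[[0.44,0.47,0,0,0,0],[0.87,0.94,0,0,0,0],[0.87,0.94,0,0,0,0]]]'

```text
clock: 1.3
tool_pos: [0.4124, 0.1992, 0.2265]
orientation: [180.0, 0.0, -14.6]
force: [0.1, 1.1, -0.0]
opening: 0.0015
gripper_force: 0.0
```

>>> step_arm --steps '[[[0.44,0.47,0,0,0,0],[0.87,0.94,0,0,0,0],[0.87,0.94,0,0,0,0]]]'

```text
clock: 1.6
tool_pos: [0.4731, 0.0865, 0.2264]
orientation: [180.0, 0.0, -14.6]
force: [0.1, 0.6, -0.6]
opening: 0.0003
gripper_force: 0.0
```

>>> step_arm --steps '[[[0.44,0.47,0,0,0,0],[0.87,0.94,0,0,0,0],[0.87,0.94,0,0,0,0]]]'

```text
clock: 1.9
tool_pos: [0.5339, -0.0264, 0.2261]
orientation: [180.0, 0.0, -14.6]
force: [0.2, 0.2, -0.1]
opening: 0.0007
gripper_force: 0.0
```

>>> step_arm --steps '[[[0.44,0.47,0,0,0,0],[0.87,0.94,0,0,0,0],[0.87,0.94,0,0,0,0]]]'

```text
clock: 2.2
tool_pos: [0.5945, -0.1394, 0.2258]
orientation: [180.0, 0.1, -14.6]
force: [0.4, 0.4, -0.5]
opening: 0.0004
gripper_force: 0.0
```

>>> step_arm --steps '[[[0.44,0.47,0,0,0,0],[0.87,0.93,0,0,0,0],[0.87,0.93,0,0,0,0]]]'

```text
clock: 2.5
tool_pos: [0.6553, -0.2515, 0.2252]
orientation: [180.0, 0.1, -14.6]
force: [-0.1, 1.1, 1.0]
opening: 0.0007
gripper_force: 0.0
```

>>> step_arm --steps '[[[0,0,0.2,0,0,-0.25],[0,0,0.4,0,0,-0.5],[0,0,0.6,0,0,-0.75],[0,0,0.8,0,0,-1.0],[0,0,0.8,0,0,-1.0],[0,0,0.8,0,0,-1.0]]]'

```text
clock: 3.1
tool_pos: [0.6545, -0.2484, 0.1464]
orientation: [-180.0, 0.1, 13.9]
force: [0.2, 0.7, 0.5]
opening: 0.0004
gripper_force: 0.0
```

```bash
python3 - <<'E'
from h import *
o=get_obs(); print(o['tool_pos'],o['orientation'],o['joint_pos'].round(1),hold_point_z)
snap('top','t2'); snap('wrist','w2')
a=cv2.imread('pics/t2.png')[100:300,220:420]; b=cv2.imread('pics/w2.png')
cv2.imwrite('pics/c2.png',np.hstack([cv2.resize(a,(384,384)),cv2.resize(b,(410,384))]))
E
```

```text
[ 0.65451649 -0.24843846  0.14644875] [-1.79996523e+02  6.71703690e-02  1.39087944e+01] [ -4.9  25.9  -1.7   0.  -62.4 108.8] 0.0188
```

View pics/c2.png

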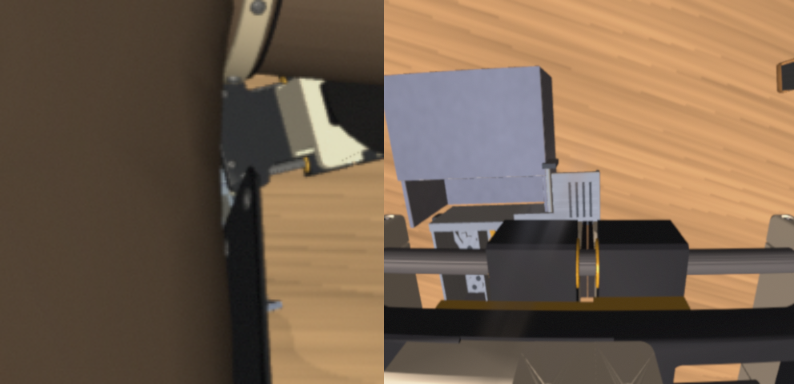

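```bash
python3 - <<'E'
from h import *
P,ok=cloud('w2')
t=np.array([.966,.259]); l=np.array([.259,-.966]); o=get_obs()['tool_pos']
g=lambda x,y:P[int(y),int((x-384)*512/410)]
for q in [(555,175),(596,175),(555,208),(596,208),(577,190),(540,70),(390,80)]:
    p=g(*q); print(q,p.round(4),'rel TCP along/lat',((p[:2]-o[:2])@t).round(4),((p[:2]-o[:2])@l).round(4))
E
```

```text
(555, 175) [ 0.6695 -0.2107  0.0818] rel TCP along/lat 0.0235 -0.0329
(596, 175) [ 0.6794 -0.2506  0.0814] rel TCP along/lat 0.0226 0.0082
(555, 208) [ 0.6415 -0.2163  0.0806] rel TCP along/lat -0.0051 -0.0347
(596, 208) [ 0.652  -0.2577  0.0813] rel TCP along/lat -0.0056 0.008
(577, 190) [ 0.6629 -0.2355  0.0822] rel TCP along/lat 0.0106 -0.0107
(540, 70) [ 0.7441 -0.1796  0.0765] rel TCP along/lat 0.1036 -0.0436
(390, 80) [ 0.7039 -0.0381  0.0769] rel TCP along/lat 0.1013 -0.1907
```

>>> step_arm --steps '[[[0.05,0.03,0.3,0,0,0],[0.05,0.03,0.5,0,0,0],[0.05,0.03,0.58,0,0,0],[0.05,0.03,0.6,0,0,0],[0.05,0.03,0.6,0,0,0]]]'

```text
clock: 3.7
tool_pos: [0.6609, -0.2502, 0.0877]
orientation: [180.0, -0.1, 14.1]
force: [0.3, 0.4, 0.4]
opening: 0.0005
gripper_force: 0.0
```

>>> step_arm --steps '[[[0,0,0.02,0,0,0],[0,0,0.04,0,0,0],[0,0,0.06,0,0,0],[0,0,0.08,0,0,0],[0,0,0.1,0,0,0],[0,0,0.1,0,0,0]]]'

```text
clock: 4.3
tool_pos: [0.6606, -0.2503, 0.0768]
orientation: [180.0, -0.0, 14.1]
force: [0.4, -1.4, 1.6]
opening: 0.0004
gripper_force: 1.1
```

>>> step_arm --steps '[[[0,0,0.02,0,0,0],[0,0,0.04,0,0,0],[0,0,0.06,0,0,0],[0,0,0.08,0,0,0],[0,0,0.08,0,0,0]]]'

```text
clock: 4.8
tool_pos: [0.6602, -0.2497, 0.0681]
orientation: [-180.0, 0.0, 14.1]
force: [1.0, -0.6, 1.1]
opening: 0.0001
gripper_force: 0.6
```

>>> step_arm --steps '[[[0,0,0.01,0,0,0],[0,0,0.02,0,0,0],[0,0,0.03,0,0,0],[0,0,0.03,0,0,0]]]'

```text
clock: 5.2
tool_pos: [0.6601, -0.25, 0.0657]
orientation: [-180.0, 0.0, 14.1]
force: [0.5, 1.9, 4.0]
opening: 0.0004
gripper_force: 1.8
```

>>> step_arm --steps '[[[0,0,0.01,0,0,0],[0,0,0.02,0,0,0],[0,0,0.03,0,0,0],[0,0,0.03,0,0,0]]]'

```text
clock: 5.6
tool_pos: [0.6605, -0.2502, 0.0651]
orientation: [179.9, -0.1, 14.2]
force: [-4.3, 3.7, 18.0]
opening: 0.0006
gripper_force: 6.9
```

```bash
python3 - <<'E'
from h import *
snap('wrist','w3'); snap('scene','s3')
a=cv2.imread('pics/s3.png')[100:260,120:320]; b=cv2.imread('pics/w3.png')
cv2.imwrite('pics/c3.png',np.hstack([cv2.resize(a,(480,384)),cv2.resize(b[150:342,150:310],(320,384))]))
E
```

```text
(no output)
```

View pics/c3.png

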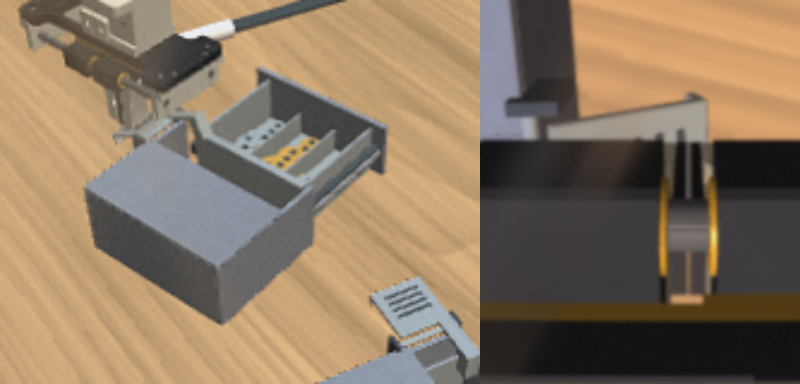

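>>> step_arm --steps '[[[0,0,-0.1,0,0,0],[0,0,-0.4,0,0,0],[0,0,-0.8,0,0,0],[0,0,-0.8,0,0,0]]]'

```text
clock: 6.1
tool_pos: [0.6628, -0.2511, 0.1485]
orientation: [179.8, -0.4, 14.1]
force: [0.8, 0.4, 0.8]
opening: 0.0006
gripper_force: 0.0
```

>>> step_arm --steps '[[[-0.4,-0.25,0,0,0,0],[-0.8,-0.5,0,0,0,0],[-0.98,-0.6,0,0,0,0],[-0.98,-0.6,0,0,0,-0.03]]]'

```text
clock: 6.5
tool_pos: [0.5475, -0.2151, 0.1427]
orientation: [-179.9, 0.0, 15.0]
force: [0.7, 0.4, 1.7]
opening: 0.0007
gripper_force: 0.0
```

>>> step_arm --steps '[[[-0.4,-0.25,0,0,0,0],[-0.8,-0.5,0,0,0,0],[-0.93,-0.6,0,0,0,0],[-0.93,-0.6,0,0,0,0]]]'

```text
clock: 6.9
tool_pos: [0.4436, -0.1814, 0.1428]
orientation: [-180.0, -0.0, 15.0]
force: [0.8, -1.2, 0.1]
opening: 0.0006
gripper_force: 0.0
```

```bash
python3 - <<'E'
from h import *
o=get_obs(); p=o['tool_pos'];print(p,o['orientation'])
snap('wrist','w4'); P,ok=cloud('w4')
t=np.array([.966,.259]); l=np.array([.259,-.966])
D=P-p; a=D[...,:2]@t; b=D[...,:2]@l; z=P[...,2]
m=ok&(z>.06)&(z<.075)&(a>0.0)&(a<.2)&(abs(b)<.15)
for lo in np.arange(-.12,.12,.02):
    s=m&(b>lo)&(b<lo+.02); print(lo.round(2), s.sum(), np.percentile(a[s],[0,5]).round(4) if s.any() else '')
cv2.imwrite('pics/w4.png',cv2.imread('pics/w4.png'))
E
```

```text
[ 0.44355711 -0.18139261  0.14280812] [-1.79981044e+02 -6.31268931e-03  1.49939554e+01]
-0.12 0 
-0.1 10 [0.0479 0.0482]
-0.08 643 [0.0476 0.0486]
-0.06 200 [0.0476 0.0477]
-0.04 210 [0.0475 0.0477]
-0.02 224 [0.0468 0.0475]
0.0 218 [0.0468 0.0469]
0.02 205 [0.0468 0.0473]
0.04 242 [0.0485 0.0486]
0.06 577 [0.0485 0.0495]
0.08 0 
0.1 0
```

View pics/w4.png

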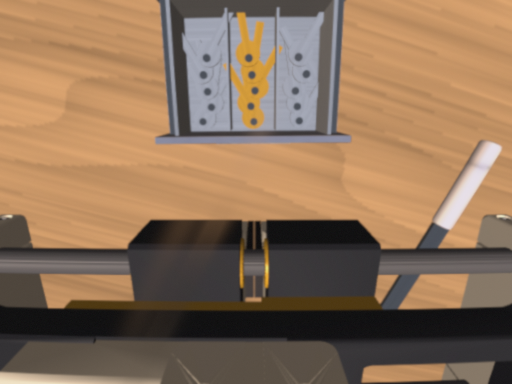

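>>> step_arm --steps '[[[0,0,0.4,0,0,0],[0,0,0.8,0,0,0],[0,0,0.95,0,0,0],[0,0,0.95,0,0,0]]]'

```text
clock: 7.35
tool_pos: [0.4446, -0.182, 0.0449]
orientation: [-179.9, 0.3, 15.0]
force: [0.3, -0.1, -0.0]
opening: 0.0005
gripper_force: 0.0
```

>>> step_arm --steps '[[[0.15,0,0,0,0,0],[0.25,0,0,0,0,0],[0.3,0,0,0,0,0],[0.34,0,0,0,0,0],[0.38,0,0,0,0,0],[0.42,0,0,0,0,0],[0.46,0,0,0,0,0],[0.5,0,0,0,0,0],[0.55,0,0,0,0,0],[0.6,0,0,0,0,0]]]'

```text
clock: 8.35
tool_pos: [0.5033, -0.1661, 0.0475]
orientation: [-180.0, 0.0, 15.0]
force: [-3.2, 0.2, 1.7]
opening: 0.0005
gripper_force: 1.4
```

>>> step_arm --steps '[[[0.06,0,0,0,0,0],[0.14,0,0,0,0,0],[0.22,0,0,0,0,0],[0.3,0,0,0,0,0],[0.38,0,0,0,0,0],[0.46,0,0,0,0,0],[0.54,0,0,0,0,0],[0.61,0,0,0,0,0],[0.67,0,0,0,0,0],[0.72,0,0,0,0,0],[0.76,0,0,0,0,0],[0.78,0,0,0,0,0]]]'

```text
clock: 9.55
tool_pos: [0.5789, -0.1461, 0.0475]
orientation: [180.0, 0.0, 15.0]
force: [-3.1, 2.0, -1.7]
opening: 0.0004
gripper_force: 1.3
```

>>> step_arm --steps '[[[0.02,0,0,0,0,0],[0.04,0,0,0,0,0],[0.06,0,0,0,0,0],[0.08,0,0,0,0,0]]]'

```text
clock: 9.95
tool_pos: [0.5844, -0.1445, 0.0474]
orientation: [-180.0, 0.2, 15.0]
force: [-12.3, -2.2, 7.2]
opening: 0.0003
gripper_force: 6.2
```

>>> step_arm --steps '[[[0.01,0,0,0,0,0],[0.01,0,0,0,0,0],[0.01,0,0,0,0,0]]]'

```text
clock: 10.25
tool_pos: [0.5844, -0.1445, 0.0475]
orientation: [-180.0, 0.3, 14.9]
force: [-11.3, -0.9, 6.8]
opening: 0.0003
gripper_force: 5.5
```

>>> step_arm --steps '[[[0.01,0,0,0,0,0],[0.02,0,0,0,0,0],[0.02,0,0,0,0,0]]]'

```text
clock: 10.55
tool_pos: [0.5844, -0.1445, 0.0475]
orientation: [-179.9, 0.5, 14.9]
force: [-15.7, -3.2, 10.6]
opening: 0.0001
gripper_force: 8.4
```

>>> step_arm --steps '[[[-0.2,0,0,0,0,0],[-0.5,0,0,0,0,0],[-0.9,0,0,0,0,0],[-0.9,0,0,0,0,0]]]'

```text
clock: 10.95
tool_pos: [0.4989, -0.1673, 0.048]
orientation: [-180.0, -0.0, 14.9]
force: [0.7, 0.6, 0.9]
opening: 0.0004
gripper_force: 0.0
```

>>> step_arm --steps '[[[-0.2,0,-0.4,0,0,0],[-0.2,0,-0.8,0,0,0],[-0.2,0,-0.98,0,0,0],[-0.2,0,-0.98,0,0,0]]]'

```text
clock: 11.35
tool_pos: [0.4865, -0.1721, 0.1499]
orientation: [179.8, -0.5, 15.0]
force: [1.2, 0.3, 0.2]
opening: 0.0006
gripper_force: 0.0
```

```bash
python3 - <<'E'
from h import *
p=get_obs()['tool_pos'];print(p)
snap('wrist','w5'); snap('scene','s5'); P,ok=cloud('w5')
t=np.array([.966,.259]); l=np.array([.259,-.966])
A=P[...,:2]@t; a0=np.array([.4885,-.171]); b=(P[...,:2]-a0)@l; z=P[...,2]
m=ok&(z>.06)&(z<.072)&(abs(b)<.07)&(A>p[:2]@t+.02)
print('panel travel', np.percentile(A[m],[0,2,5])-(np.array([.44356,-.18139])@t+.0472))
a=cv2.imread('pics/s5.png')[100:340,120:370]; w=cv2.imread('pics/w5.png')
cv2.imwrite('pics/c5.png',np.hstack([cv2.resize(a,(400,384)),w[:,60:460]]))
E
```

```text
[ 0.48651039 -0.17210248  0.14986742]
panel travel [0.10887069 0.1096407  0.11018086]
```

View pics/c5.png

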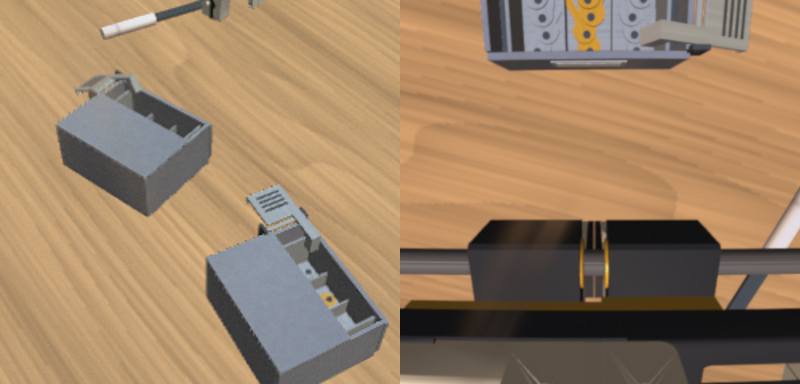

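The pictures show the panel flush with the housing (wrist crop, panel edge at about (590,62)). The measured travel is about 110 mm, the pressed lever is still tilted, and the other unit hasn't been touched.

```bash
python3 -c "
from plant import *
print(close_job())"
```

```text
the job is handed in; nothing more can be done
None
```

I pressed the pulled-out tray's release lever to its stop, pushed the tray fully home (about 110 mm measured), left the other lever alone, and handed the job in with the arm clear at about 11.5 s.

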